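# Seat the brake pad of the jiggering wheel

## Task

Fit the loose brake pad, lining down, into the green brake bracket: tip it so that one ear slides under the hood into the spring-lined slot until it stops against the end (the bracket's saddle may be set up to a centimetre either way along its base), then press the other end down past the spring clip until the pad clicks home and lies flat on both ledges. Feel your way in gently, never forcing it, and let go at the end. Do not disturb the cups, the plaster mould or the wrench lying around.

Things in the scene. Friction and masses are not known exactly. Their poses are not given: they have to be found in the camera images.
- pad: Loose brake pad, 0.2 to 0.33 kg, lying lining down. Steel plate 46 (x) x 80 (y) x 6 mm, a flush 24 x 14 x 6 mm ear at each y end: 108 mm over the ears. Under it a dark lining 44 x 72 x 8 mm. Origin: centre of the lining's underside; z up; ear undersides z = 8, top z = 14 mm. Ends alike: either may go under the hood. Grip across the 46 mm width at the middle, free in the bracket too.
- ear_a (a point): Middle of the lower outer edge of the pad's ear at its +y end: (0, 54, 8) mm in the pad's frame.
- ear_b (a point): The same at its -y end: (0, -54, 8) mm in the pad's frame.
- bracket: Base of the green cast brake bracket, 66 (x) x 220 (y) x 12 mm, fixed. Origin: centre of its underside, z up. On it stands the saddle that takes the pad: two 46 mm wide pedestals 84 mm apart along y, open at both long sides, each with an ear ledge at z = 30 in a 28 mm slot (x) with flared mouth. The saddle is set up to 10 mm either way along y, by an amount not reported: feel for it.
- hood_slot (a point): Inner end of the hooded slot (+y end) on its ledge, with the saddle in mid setting: (0, 55, 30) mm on the bracket; true place up to 10 mm off in y. The leading ear's lower edge goes there, to the end wall. Hood: underside z = 42, top z = 48, from 9 mm before the wall to 17 mm behind it. The ear enters along +y, pad tilted 12 to 18 degrees, other end up.
- hood_leaf (a joint): Light leaf spring under the hood that lies on the ear, how far it is pushed up, in m: 0 at rest, up to 0.006; 0.6 N preload, 300 N/m; about 0.0013 when the pad is seated. It slopes down from the hood's mouth to z = 34.7 mm, 2.5 mm before the end wall. Pushing the tilted ear past it takes 1 to 4 N; the end wall stops it hard.
- open_slot (a point): Outer end of the open slot (-y end) on its ledge, with the saddle in mid setting: (0, -56, 30) mm on the bracket; true place up to 10 mm off in y, the same way as the hooded slot. 111 mm from end wall to end wall. Open above, side walls up to z = 44 mm, a steel snap clip at its end. Seated, the pad's plate top is at z = 36 mm.
- snap_clip (a joint): Snap clip over the open slot, how far it is pushed outwards (-y), in m: 0 to 0.006; 1500 N/m, 3 N preload. Its 18 mm wide slanting face runs from 4.5 mm inside the end wall at z = 38 up and out to the wall's line at z = 47 mm. An ear pressed down on it (5 to 15 N) pushes it out until the ear lies on the ledge, held under the clip's foot; it springs back to within 2 mm.
- cup: Bystander: bisque cup, 72 mm across, 45 mm high, to the left of the bracket. Origin under its centre.
- cup2: Bystander: a like cup on the far side.
- mould: Bystander: round plaster mould, 86 mm across, 52 mm high.
- wrench: Bystander: steel wrench, 170 mm long, lying along its x.
There are look-alikes about, which are no part of the job. Leave any orange or pink look-alike of the pad alone. Of the things like the bracket, leave any that is purple; of the rest the larger one is meant.

How it is judged:
By the outcome, as a careful person would: the job done as asked, in the order asked, and still so for the second after the job is handed in, with the robot touching nothing.
It also fails if it takes over 48 s, if anything falls off the work surface, if the arm or the gripper's body presses on something with over 40 N, if the wrist force passes 120 N, or if a joint passes its speed limit or range.

## Robot

A 7-joint arm with a two-finger parallel gripper is mounted at the origin on the work surface. World frame = base frame: x ahead of the robot, y to its left, z up, the work surface at z = 0. Lengths are in m, angles in rad, forces in N, time in s.
With the tool pointing down it reaches from about 0.375 to 0.925 m from the base axis. Payload 3.1 kg.
Tool frame: the origin (TCP) lies on the mounting face of the last link; the fingertips stand 173 mm ahead of it and the grasp point (between the pads) lies 155 mm ahead of it; z points along the fingers, y is the line along which they close (so a half turn about z gives the same grasp; the last joint's range is limited). The gripper opens to 85 mm and grips with 20 to 120 N. Pads are 22 mm wide; open, the fingers measure 114 mm over their backs; the gripper's body (76 mm by 85 mm) begins 54 mm behind the grasp point. The pads swing forward as they close: fully open they stand 13 mm farther back than shut.
Start: joints at [-1.2, 0.383, 0.044, 1.598, -0.018, 1.161, -0.05], TCP at [0.294, 0.58, 0.405] pointing down, gripper open.
Joint ranges: [-2.61, 2.61], [-0.41, 2.15], [-1.48, 1.57], [0, 2.5], [-1.57, 4.71], [0.05, 1.97], [-2.85, 2.85]. Speed limits (rad/s): [2.79, 2.79, 3.14, 3.14, 3.14, 3.14, 3.14].

## Interface

Orientations are given as [roll, pitch, yaw] about the fixed x, y, z axes, in that order (R = Rz(yaw) Ry(pitch) Rx(roll)).
In Python, from cell import manip gives the robot as it stands.
- The arm moves only by the tool step_arm, never from a script. Its argument "deltas" is one flat list of numbers, 5 for each row, row after row: the finger opening in mm, from 0 to 85.4, then the shift along the tool's x, y, z in mm, then the turn about the tool's z in rad. In form: [jaw, tx, ty, tz, turn, jaw, tx, ty, tz, turn, ...]. A call has exactly 5 rows; each row is the pose to reach, as a shift and turn from the pose commanded when the call began, along the tool's axes at that moment; what a row does not reach only later rows make up. A row lasts 1/12 s, in which the tool goes at most 41.7 mm and 7.16 degrees, less where a joint would pass 70% of its speed; a pose out of reach is approached as far as the arm can. A call with a gripper value outside its range is refused whole. The fingers move at their own pace and stop on an object; "newtons" is the grip in N (left out, the last holds). Time passes only in rows, so rows that repeat a pose let the fingers close, or fill a call up. It gives the time, the measured TCP pose, the force, the opening and the grip force at its end, in the units of the state.
- manip.get_obs(): the state, without advancing time (a new reading comes with each control period).
- manip.capture(name): name is "scene" or "top"; returns (picture, depth): 420x560x3 uint8, red, green, blue; 420x560 float32, m along the optical axis (not along the pixel's ray), 0 where there is no reading.
- manip.camera_info(name): a dict with "camera_matrix" (3x3 intrinsics, pixels), "k1" (the pictures are not rectified: a ray, as slopes to the right and down, at radius r is drawn at 1 + k1 r^2 times it, then the intrinsics apply), "R" (3x3) and "t" (3): a world point X has camera coordinates R X + t. Camera axes: x right, y down, z forward; pixel columns grow to the right and rows downward; lengths in m; the calibration is good to about 2 mm. A picture is of the moment at which its call begins. camera_info takes no time and is no camera call.
- manip.sign_off(): hands the job in; it is judged then, once.
The state is a dict: "clock": time; "joint_positions": joint angles; "joint_vel": joint speeds; "tau": joint torques, N m; "tcp_pos": TCP position; "eef_rot": TCP orientation; "wrist_force": force on the tool from outside, world axes, zero at the start; "ft_torque": the same for the moment, N m; "finger_gap": finger opening in m; "grasp_force": force on a finger pad.
Only numpy, scipy, OpenCV 4.12 (cv2) and the standard library are available. Lean on these libraries where they do the work, as an engineer would, in place of code of your own. Each camera call takes 0.05 s, during which the arm holds its last target. There are 200 camera calls.

## Working session

There is one attempt and no reset: what is moved stays moved. The work goes in short steps, Python scripts to look and compute and a tool call to move; the robot and the scene stay as the last step left them, time stands still between calls to the robot, and variables do not carry over. Pictures are saved under pics/ and viewed, at most 10 in all, crops included, and the job is handed in when it is done.

Besides the shell and the picture viewer there is one more tool, called after "Emit:" in YAML: its name, and indented under it one key for each argument. step_arm: Moves the arm, as the interface text tells. Its arguments: {"type":"object","properties":{"deltas":{"type":"array","items":{"type":"number"}},"newtons":{"type":"number"}},"required":["deltas"]}

```bash
ls; mkdir -p pics
python3 - <<'E'
from cell import manip
import cv2
o=manip.get_obs();print(o)
for n in("scene","top"):
    p,d=manip.capture(n);cv2.imwrite(f"pics/{n}0.png",cv2.cvtColor(p,cv2.COLOR_RGB2BGR));
    import numpy as np;np.save(f"{n}0.npy",d)
    print(n,manip.camera_info(n))
E
```

```text
pics
{'clock': 0.0, 'joint_positions': array([-1.19978851,  0.38381893,  0.04382184,  1.59960717, -0.0179339 ,
        1.16122106, -0.04988069]), 'joint_vel': array([-0.00108943, -0.0014595 ,  0.00010854, -0.00018511, -0.00126004,
       -0.00040006, -0.0004149 ]), 'tau': array([ 2.46975533e-04, -4.33467364e+01,  1.02484010e+00, -2.49507701e+01,
        1.05861796e-02,  1.13763713e-02, -7.90407633e-07]), 'tcp_pos': array([0.29343125, 0.57943285, 0.40328137]), 'eef_rot': array([-3.13893239e+00,  1.06591466e-04,  2.67288121e+00]), 'wrist_force': array([ 0.72403512,  0.19494883, -0.59620028]), 'ft_torque': array([ 0.04715849,  0.03341787, -0.01811072]), 'grasp_force': 0.0, 'finger_gap': 0.08553144017248085}
scene {'camera_matrix': array([[418.89867676,   0.        , 276.35948555],
       [  0.        , 418.89867676, 212.95555559],
       [  0.        ,   0.        ,   1.        ]]), 'k1': 0.03221693924626366, 'R': array([[-0.76791862,  0.64052736, -0.00506919],
       [ 0.51155645,  0.60849614, -0.60666502],
       [-0.38550097, -0.46846254, -0.79494142]]), 't': array([ 0.40289059, -0.22662402,  1.35240646])}
top {'camera_matrix': array([[451.4788432 ,   0.        , 274.94550874],
       [  0.        , 451.4788432 , 209.87823783],
       [  0.        ,   0.        ,   1.        ]]), 'k1': 0.04368742636332205, 'R': array([[-0.02989877, -0.99951353, -0.00887547],
       [-0.99512134,  0.03060024, -0.09379314],
       [ 0.0940191 ,  0.00602787, -0.99555215]]), 't': array([0.01052395, 0.54640565, 1.17976914])}
```

View pics/top0.png

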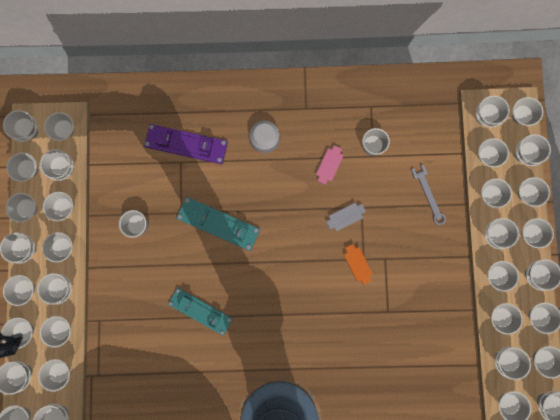

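View pics/scene0.png

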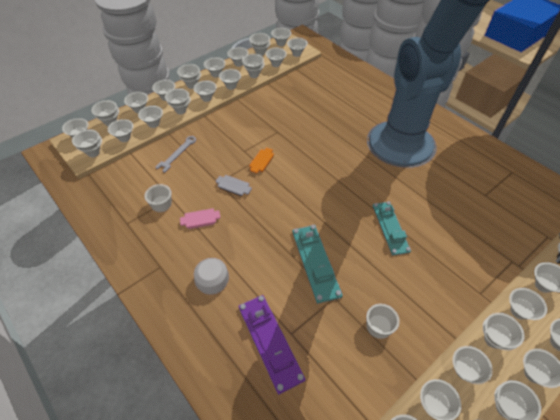

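The top view shows the grey pad at about (346,216), the large green bracket at (218,223), the small green look-alike at (199,311), and cups at (133,223) and (376,142). Next I'll enlarge the pad and bracket from both cameras.

Run:
```python
import cv2,numpy as np
t=cv2.imread("pics/top0.png");s=cv2.imread("pics/scene0.png")
f=lambda im,x,y,w,h,k:cv2.resize(im[y:y+h,x:x+w],None,fx=k,fy=k,interpolation=cv2.INTER_CUBIC)
a=f(t,170,190,96,64,8)  # bracket 768x512
cv2.imwrite("pics/c_br.png",a)
b=np.hstack([f(s,285,215,64,96,6),f(s,205,165,64,96,6)])
cv2.imwrite("pics/c_sc.png",b)
cv2.imwrite("pics/c_pad.png",f(t,315,190,64,50,10))
```

```text
(no output)
```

View pics/c_br.png

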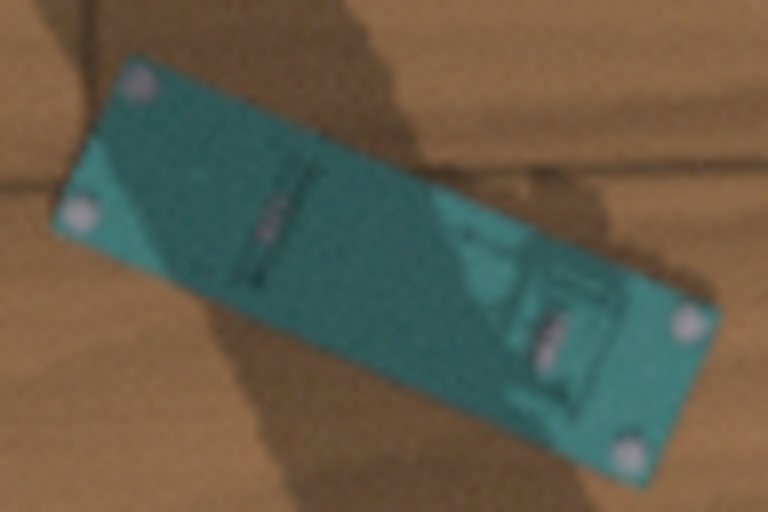

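View pics/c_sc.png

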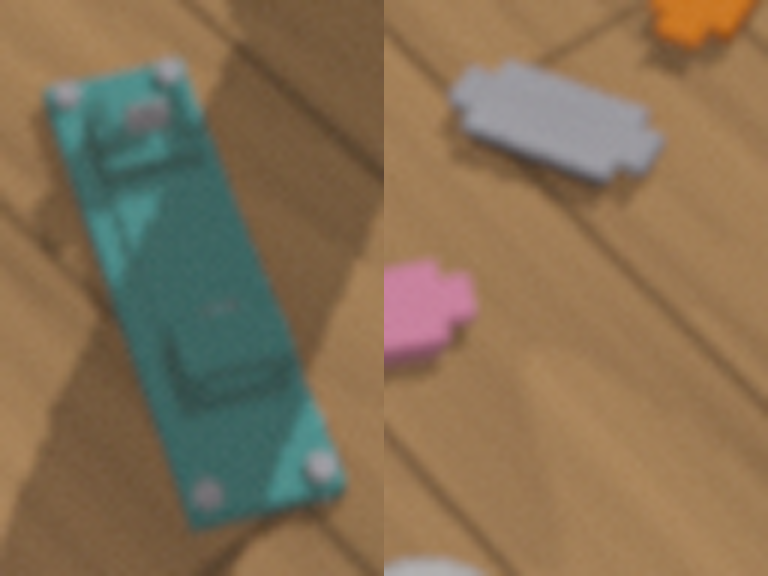

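View pics/c_pad.png

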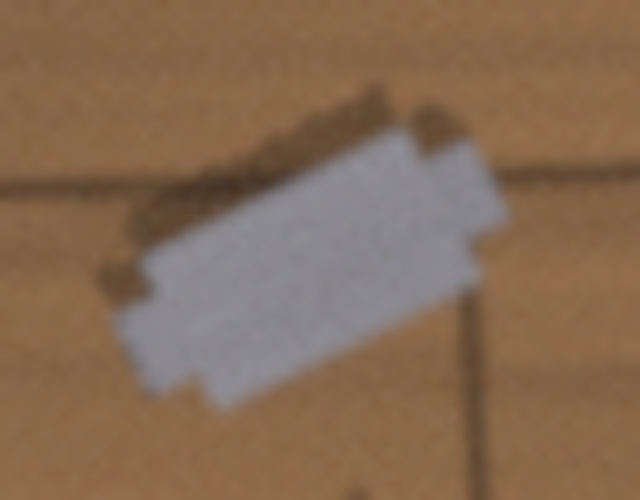

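The bracket crop shows base corners at about (135,55), (55,230), (648,488) and (720,305), with steel at (270,215) on the left structure and at (550,340) on the right. I'll use depth to decide which end has the hood, and to fit the poses.

```bash
cat > h.py <<'E'
import numpy as np,cv2
from cell import manip
def world(name,uv,d=None,z=None):
    c=manip.camera_info(name);K=c["camera_matrix"]
    uv=np.atleast_2d(np.asarray(uv,float));s0=np.c_[(uv[:,0]-K[0,2])/K[0,0],(uv[:,1]-K[1,2])/K[1,1]]
    s=s0.copy()
    for _ in range(8): s=s0/(1+c["k1"]*(s**2).sum(1,keepdims=True))
    r=np.c_[s,np.ones(len(s))];R=c["R"];t=c["t"]
    if d is None:
        C=-R.T@t;w=r@R;d=(z-C[2])/w[:,2]
    return (r*np.asarray(d)[:,None]-t)@R
def cloud(name,x0,y0,x1,y1,d):
    u,v=np.meshgrid(np.arange(x0,x1),np.arange(y0,y1));dd=d[y0:y1,x0:x1].ravel()
    m=dd>0
    return world(name,np.c_[u.ravel(),v.ravel()][m],dd[m]),np.c_[u.ravel(),v.ravel()][m]
E
python3 - <<'E'
from h import *
np.set_printoptions(precision=4,suppress=True)
cr=lambda p,x,y,k:np.array([x,y])+(np.array(p,float)+.5)/k-.5
b=world("top",cr([(135,55),(55,230),(648,488),(720,305)],170,190,8),z=.012)
print("bracket corners\n",b,np.linalg.norm(b-np.roll(b,1,0),axis=0 if 0 else 1))
p=world("top",cr([(405,125),(140,255),(222,412),(482,285)],315,190,10),z=.014)
e=world("top",cr([(476,140),(510,214),(157,396),(113,318)],315,190,10),z=.014)
print("pad\n",p,np.linalg.norm(p-np.roll(p,1,0),axis=1),"\near\n",e)
for n,(P,) in {"b":(b,),"p":(p,),"e":(e,)}.items():
    print(n,P.mean(0))
# height profile
c=b.mean(0);ax=(b[0]+b[1]-b[2]-b[3])[:2];ax/=np.linalg.norm(ax);pe=np.array([-ax[1],ax[0]])
print("axis toward left end",ax,np.degrees(np.arctan2(ax[1],ax[0])))
for n,bx in(("top",(165,185,275,260)),("scene",(280,210,350,310))):
    W,_=cloud(n,*bx,np.load(n+"0.npy"))
    s=(W[:,:2]-c[:2])@ax*1e3;q=(W[:,:2]-c[:2])@pe*1e3
    print(n)
    for a in range(-112,112,4):
        o=[]
        for q0,q1 in((-33,-24),(-22,-15),(-8,8),(15,22),(24,33)):
            m=(s>=a)&(s<a+4)&(q>=q0)&(q<q1)
            o.append("%5.0f"%(1e3*np.median(W[m,2])) if m.any() else "    -")
        print(a+2,*o)
E
```

```text
bracket corners
 [[0.5917 0.2326 0.012 ]
 [0.5331 0.2601 0.012 ]
 [0.4404 0.0626 0.012 ]
 [0.5009 0.0369 0.012 ]] [0.2157 0.0647 0.2182 0.0658]
pad
 [[ 0.5621 -0.2222  0.014 ]
 [ 0.5292 -0.1496  0.014 ]
 [ 0.4864 -0.1698  0.014 ]
 [ 0.5183 -0.2408  0.014 ]] [0.0475 0.0797 0.0473 0.0778] 
ear
 [[ 0.5575 -0.241   0.014 ]
 [ 0.5372 -0.2492  0.014 ]
 [ 0.4912 -0.1526  0.014 ]
 [ 0.5124 -0.1417  0.014 ]]
b [0.5165 0.148  0.012 ]
p [ 0.524  -0.1956  0.014 ]
e [ 0.5246 -0.1961  0.014 ]
axis toward left end [0.4228 0.9062] 64.98857193496906
top
-110     0     2     2     1     0
-106    12    12    10    14    10
-102    14    16    12    15    16
-98    18    16    13    14    17
-94    13    13    13    13    14
-90    12    15    14    13    13
-86    10    13    12    13    13
-82     7    14    13    12    12
-78    12    13    13    13    14
-74    12    42    30    40    14
-70    14    43    37    42    15
-66    14    43    38    43    14
-62    14    45    47    42    12
-58    12    44    42    42    14
-54    13    41    31    41    12
-50    14    31    30    32    13
-46    12 
[... 2504 characters left out ...]
   -
30    10    18     -     -     -
34    13    42     -    41     -
38    11    40    43    41     -
42    10    46    46    45     -
46    11    46    47    48     -
50     9    50    48    48    10
54    11    48    48    47    12
58    11    46    48    49    11
62    13    46    34    46    12
66    14    27    28    30    12
70     9    11    11    10    10
74    12    12    12    12    12
78    11    11    11    12    12
82    12    12    12    11    11
86    11    12    12    13    12
90    10    11    11    12    12
94    12    11    12    11    14
98    12    12    11    11    14
102    12    12    12    17    18
106    14    10    11    15    13
110     8    10     9    10     9
```

The hood is the +y end (world direction 65°, at the left). The saddle sits about −6 mm, and pad and bracket sizes check out. I'll grip the pad at the middle and tip it later against the open pedestal's walls. First I'll work out the approach move.

```bash
cat >> h.py <<'E'
from scipy.spatial.transform import Rotation as Ro
def delta(p,yaw_deg):
    o=manip.get_obs();R=Ro.from_euler("xyz",o["eef_rot"]).as_matrix()
    d=R.T@(np.array(p)-o["tcp_pos"])*1e3
    turn=-(np.radians(yaw_deg)-o["eef_rot"][2]);turn=(turn+np.pi)%(2*np.pi)-np.pi
    print("delta mm",d.round(1),"turn",round(turn,3))
E
python3 -c "
from h import *
delta([.5243,-.196,.30],115)
print(world('scene',np.array([285,215])+(np.array([(45,90),(185,60),(345,490),(190,528)])+.5)/6-.5,z=.012).round(4))"
```

```text
delta mm [-556.2 -587.3  104.9] turn 0.666
[[0.5005 0.0375 0.012 ]
 [0.4409 0.0658 0.012 ]
 [0.5374 0.2629 0.012 ]
 [0.5964 0.235  0.012 ]]
```

Emit:
step_arm:
  deltas: [85,-556,-587,105,0.666,85,-556,-587,105,0.666,85,-556,-587,105,0.666,85,-556,-587,105,0.666,85,-556,-587,105,0.666]
  newtons: 30

```text
clock: 0.52
tcp_pos: [0.3527, 0.3797, 0.377]
eef_rot: [-3.141, 0.0, 2.042]
wrist_force: [0.7, -1.6, 0.2]
finger_gap: 0.0853
grasp_force: 0.0
```

```bash
python3 -c "
from h import *
delta([.5243,-.196,.30],115)"
```

```text
delta mm [-590.8 -108.4   77.4] turn 0.035
```

Emit:
step_arm:
  deltas: [85,-591,-108,77,0.035,85,-591,-108,77,0.035,85,-591,-108,77,0.035,85,-591,-108,77,0.035,85,-591,-108,77,0.035]

```text
clock: 0.93
tcp_pos: [0.4128, 0.1821, 0.3509]
eef_rot: [-3.141, -0.0, 2.013]
wrist_force: [1.5, 0.4, 0.0]
finger_gap: 0.0847
grasp_force: 0.0
```

```bash
python3 -c "
from h import *
delta([.5243,-.196,.23],115)"
```

```text
delta mm [-389.4  -61.   120.8] turn 0.006
```

Emit:
step_arm:
  deltas: [85,-389,-61,70,0.006,85,-389,-61,70,0.006,85,-389,-61,70,0.006,85,-389,-61,70,0.006,85,-389,-61,70,0.006]

```text
clock: 1.35
tcp_pos: [0.4707, -0.0144, 0.3145]
eef_rot: [3.141, -0.0, 2.007]
wrist_force: [1.2, 0.4, -0.2]
finger_gap: 0.0852
grasp_force: 0.0
```

```bash
python3 -c "
from h import *
delta([.5243,-.196,.23],115)"
```

```text
delta mm [-187.2  -28.2   84.4] turn 0.0
```

Emit:
step_arm:
  deltas: [85,-187,-28,84,0,85,-187,-28,84,0,85,-187,-28,84,0,85,-187,-28,84,0,85,-187,-28,84,0]

```text
clock: 1.77
tcp_pos: [0.5246, -0.1955, 0.2295]
eef_rot: [-3.141, -0.001, 2.007]
wrist_force: [1.0, 0.1, 1.1]
finger_gap: 0.0848
grasp_force: 0.0
```

Emit:
step_arm:
  deltas: [85,0,0,0,0,85,0,0,0,0,85,0,0,0,0,85,0,0,0,0,85,0,0,0,0]

```text
clock: 2.18
tcp_pos: [0.525, -0.1917, 0.2314]
eef_rot: [3.14, -0.001, 2.01]
wrist_force: [0.2, 0.5, 0.1]
finger_gap: 0.0849
grasp_force: 0.0
```

```bash
python3 -c "
from h import *
delta([.5243,-.196,.175],115)
p,d=manip.capture('top');cv2.imwrite('pics/t1.png',cv2.resize(p[160:270,290:410,::-1],None,fx=5,fy=5,interpolation=2))"
```

```text
delta mm [-3.7 -2.5 56.4] turn 0.003
```

View pics/t1.png

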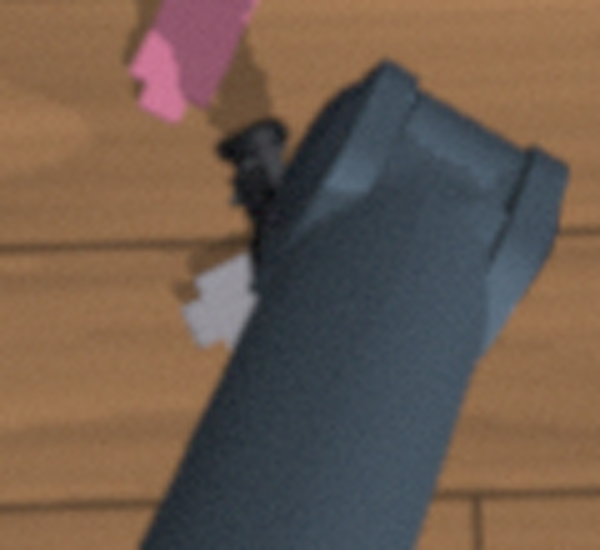

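The arm hides most of the pad, but its visible ear at about (220,300) lies where expected between the fingers, and the pink look-alike is clear of them. I'll descend.

Emit:
step_arm:
  deltas: [85,-2,-1.5,14,0,85,-3,-2,28,0,85,-3,-2,40,0,85,-3,-2,50,0,85,-3,-2,54,0]

```text
clock: 2.65
tcp_pos: [0.5227, -0.1968, 0.1741]
eef_rot: [-3.138, -0.003, 2.007]
wrist_force: [-1.1, 0.4, -0.5]
finger_gap: 0.085
grasp_force: 0.0
```

Emit:
step_arm:
  deltas: [85,0,0,0,0,75,0,0,0,0,65,0,0,0,0,58,0,0,0,0,58,0,0,0,0]

```text
clock: 3.07
tcp_pos: [0.5244, -0.1976, 0.1775]
eef_rot: [3.141, 0.001, 2.007]
wrist_force: [-0.1, 0.5, -0.0]
finger_gap: 0.0576
grasp_force: 0.0
```

```bash
python3 -c "
from h import *
for i in range(3):
  manip.capture('top');delta([.5243,-.196,.175],115)
print(manip.get_obs()['tcp_pos'])"
```

```text
delta mm [1.4 0.6 2.5] turn -0.0
delta mm [1.3 0.7 2.4] turn -0.0
delta mm [1.2 0.7 2.3] turn -0.0
[ 0.52419063 -0.19742639  0.17729868]
```

Emit:
step_arm:
  deltas: [58,1,0.5,1,0,52,1,0.5,2,0,48,1,0.5,2,0,42,1,0.5,2,0,42,1,0.5,2,0]
  newtons: 30

```text
clock: 3.63
tcp_pos: [0.5242, -0.1961, 0.175]
eef_rot: [3.141, -0.0, 2.007]
wrist_force: [-0.2, -0.5, 0.4]
finger_gap: 0.0448
grasp_force: 31.2
```

Emit:
step_arm:
  deltas: [42,0,0,0,0,42,0,0,0,0,42,0,0,-3,0,42,0,0,-10,0,42,0,0,-20,0]

```text
clock: 4.05
tcp_pos: [0.523, -0.1961, 0.1943]
eef_rot: [-3.139, -0.002, 2.007]
wrist_force: [-0.1, -0.2, -2.4]
finger_gap: 0.0452
grasp_force: 31.1
```

Emit:
step_arm:
  deltas: [42,0,0,-35,0,42,0,0,-70,0,42,0,0,-90,0,42,0,0,-100,0,42,0,0,-100,0]

```text
clock: 4.47
tcp_pos: [0.5249, -0.1971, 0.298]
eef_rot: [3.136, 0.003, 2.006]
wrist_force: [0.3, -0.4, -2.8]
finger_gap: 0.045
grasp_force: 32.0
```

```bash
python3 -c "
from h import *
delta([.5078,.1284,.295],64.5)"
```

```text
delta mm [302.4 121.8   2.6] turn 0.881
```

Emit:
step_arm:
  deltas: [42,38,15,0,0.11,42,75,30,0,0.22,42,113,46,0,0.33,42,151,61,0,0.44,42,189,76,0,0.55]

```text
clock: 4.88
tcp_pos: [0.512, 0.0024, 0.2931]
eef_rot: [-3.138, 0.001, 1.46]
wrist_force: [1.5, 0.3, -1.7]
finger_gap: 0.0448
grasp_force: 32.0
```

```bash
python3 -c "
from h import *
delta([.5078,.1284,.295],64.5)"
```

```text
delta mm [124.8 -18.1  -1.9] turn 0.335
```

Emit:
step_arm:
  deltas: [42,35,-5,0,0.11,42,70,-10,0,0.22,42,100,-14,0,0.32,42,120,-17,0,0.335,42,125,-18,0,0.335]

```text
clock: 5.3
tcp_pos: [0.5072, 0.1324, 0.2929]
eef_rot: [-3.138, 0.001, 1.139]
wrist_force: [0.1, 0.4, -1.9]
finger_gap: 0.0452
grasp_force: 32.0
```

Emit:
step_arm:
  deltas: [42,0,0,10,0,42,0,0,20,0,42,0,0,30,0,42,0,0,40,0,42,0,0,40,0]

```text
clock: 5.72
tcp_pos: [0.5073, 0.1246, 0.2519]
eef_rot: [-3.138, 0.005, 1.128]
wrist_force: [-1.0, -0.1, -2.8]
finger_gap: 0.0453
grasp_force: 32.0
```

```bash
python3 -c "
from h import *
manip.capture('top');delta([.5078,.1284,.255],64.5)
p,d=manip.capture('scene');cv2.imwrite('pics/s1.png',cv2.resize(p[200:320,260:380,::-1],None,fx=5,fy=5,interpolation=2));np.save('s1.npy',d)"
```

```text
delta mm [ 3.1 -1.6 -2. ] turn 0.002
```

View pics/s1.png

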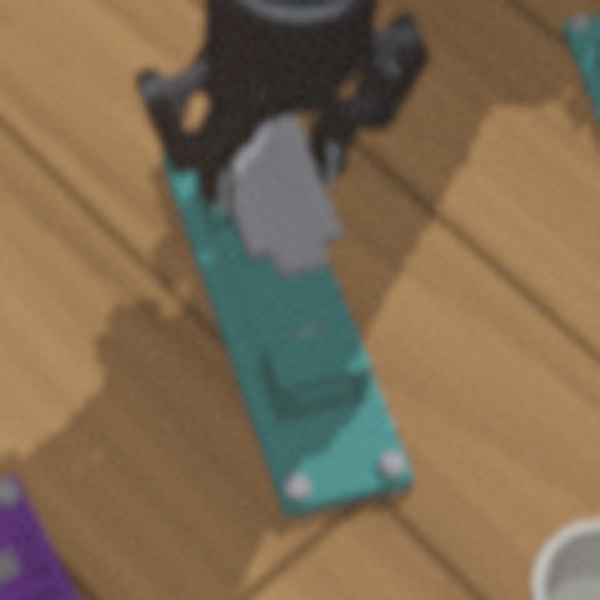

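The pad is held level over the bracket. Its leading ear end is at about (283,277)–(329,264) in the crop, and the hood is ahead of it at (315,370). I'll check the sideways alignment in this same camera.

```bash
python3 -c "
from h import *
np.set_printoptions(precision=4,suppress=True)
o=manip.get_obs()['tcp_pos'];zt=o[2]-.175;print(o)
cr=lambda p:np.array([260,200])+(np.array(p,float)+.5)/5-.5
e=world('scene',cr([(283,277),(329,264)]),z=zt+.008);s=world('scene',cr([(253,252),(341,232)]),z=zt+.010)
print(e,s)
a=np.radians(64.5);ax=np.array([np.cos(a),np.sin(a)]);pe=np.array([-ax[1],ax[0]])
for q in(e.mean(0),s.mean(0)): print('pad rel tcp along,lat',(q-o)[:2]@ax*1e3,(q-o)[:2]@pe*1e3)
b=world('scene',cr([(408,490),(285,518)]),z=.012);print(b,np.linalg.norm(b[0]-b[1]))
c=np.array([.5188,.1503])
for q in(e.mean(0),s.mean(0),o,b.mean(0)): print('rel bracket(scene)',(q[:2]-c)@ax*1e3,(q[:2]-c)@pe*1e3)
W,_=cloud('scene',280,210,350,310,np.load('s1.npy'))
S=(W[:,:2]-c)@ax*1e3;q=(W[:,:2]-c)@pe*1e3
m=(W[:,2]>.07)&(W[:,2]<.1)&(S>5)&(abs(q)<35);print('pad pts',m.sum(),'lat min/max',np.percentile(q[m],[3,50,97]),'fwd',S[m].max(),'z',np.percentile(W[m,2],[10,50,90]))
"
```

```text
[0.5085 0.1253 0.2539]
[[0.5412 0.1683 0.0869]
 [0.5194 0.1771 0.0869]] [[0.5435 0.1497 0.0889]
 [0.5034 0.1685 0.0889]]
pad rel tcp along,lat 52.149870815467644 0.7313478510396826
pad rel tcp along,lat 36.96906843928701 1.0292844442530784
[[0.5415 0.264  0.012 ]
 [0.5969 0.2367 0.012 ]] 0.06173291330835665
rel bracket(scene) 25.135521276582278 -0.73988749939943
rel bracket(scene) 9.954718900401646 -0.441950906186035
rel bracket(scene) -27.014349538885362 -1.4712353504391142
rel bracket(scene) 111.98911171861748 -2.4250493862038067
pad pts 120 lat min/max [-23.4592  -1.6691  18.6869] fwd 26.636344996153284 z [0.089  0.0919 0.0943]
```

Emit:
step_arm:
  deltas: [42,0,0,8,0,42,0,0,16,0,42,0,0,24,0,42,0,0,29,0,42,0,0,29,0]

```text
clock: 6.23
tcp_pos: [0.5079, 0.1267, 0.2243]
eef_rot: [-3.14, 0.002, 1.131]
wrist_force: [-0.1, -0.5, -2.9]
finger_gap: 0.0449
grasp_force: 32.0
```

Emit:
step_arm:
  deltas: [42,0,0,1,0,42,0,0,2,0,42,0,0,3,0,42,0,0,4,0,42,0,0,5,0]

```text
clock: 6.65
tcp_pos: [0.509, 0.1269, 0.2211]
eef_rot: [3.141, -0.0, 1.131]
wrist_force: [0.1, -0.4, -2.7]
finger_gap: 0.045
grasp_force: 32.0
```

Emit:
step_arm:
  deltas: [42,0,0,1,0,42,0,0,2,0,42,0,0,3,0,42,0,0,4,0,42,0,0,4,0]

```text
clock: 7.07
tcp_pos: [0.5092, 0.127, 0.2175]
eef_rot: [-3.141, -0.001, 1.131]
wrist_force: [-1.2, 0.8, 3.5]
finger_gap: 0.0453
grasp_force: 32.6
```

Emit:
step_arm:
  deltas: [42,0,0,1,0,42,0,0,2,0,42,0,0,3,0,42,0,0,3,0,42,0,0,3,0]

```text
clock: 7.48
tcp_pos: [0.5095, 0.1277, 0.2148]
eef_rot: [3.141, -0.002, 1.131]
wrist_force: [-1.3, 0.4, 5.6]
finger_gap: 0.0451
grasp_force: 32.9
```

Emit:
step_arm:
  deltas: [42,0,0,1,0,42,0,0,2,0,42,0,0,3,0,42,0,0,4,0,42,0,0,4,0]

```text
clock: 7.9
tcp_pos: [0.5098, 0.1284, 0.2109]
eef_rot: [3.141, -0.004, 1.132]
wrist_force: [-1.0, 3.8, 5.5]
finger_gap: 0.0449
grasp_force: 33.3
```

```bash
cat > look.py <<'E'
from h import *
import sys
n=sys.argv[1]
o=manip.get_obs();print(o['tcp_pos'],o['wrist_force'])
p,d=manip.capture('scene');cv2.imwrite(f'pics/{n}.png',cv2.resize(p[200:320,260:380,::-1],None,fx=5,fy=5,interpolation=2))
a=np.radians(64.5);ax=np.array([np.cos(a),np.sin(a)]);pe=np.array([-ax[1],ax[0]]);c=np.array([.5188,.1503])
W,uv=cloud('scene',280,210,350,320,d);S=(W[:,:2]-c)@ax*1e3;q=(W[:,:2]-c)@pe*1e3
pix=p[uv[:,1],uv[:,0]].astype(int);grey=(np.ptp(pix,axis=1)<28)&(pix.mean(1)>75)
m=grey&(abs(q)<22)&(W[:,2]>.022)&(S<60)&(S>-60)
for a in range(-60,60,4):
    k=m&(S>=a)&(S<a+4)
    if k.sum()>2: print(a+2,k.sum(),(np.median(W[k,2])*1e3).round(1))
k=m&(S>-30)
if k.sum()>9:
    f=np.polyfit(S[k],W[k,2]*1e3,1);k&=abs(np.polyval(f,S)-W[:,2]*1e3)<5;f=np.polyfit(S[k],W[k,2]*1e3,1);print('tilt deg',np.degrees(np.arctan(f[0])),'fwd end',S[k].max())
E
python3 look.py s2
```

```text
[0.50977151 0.12840637 0.21088434] [-0.98286322  3.78839881  5.508654  ]
-46 14 54.7
-42 15 55.1
-38 17 54.1
-34 23 53.7
-30 22 52.4
-26 26 51.9
-22 22 50.9
-18 24 50.3
-14 33 50.0
-10 26 49.2
-6 29 47.7
-2 25 46.9
2 37 47.1
6 53 211.1
10 26 44.8
14 35 43.2
18 14 42.0
22 17 42.3
26 16 40.4
30 14 39.3
34 5 42.7
tilt deg -68.0782983011923 fwd end -12.866327450109173look.py:15: RankWarning: Polyfit may be poorly conditioned
  f=np.polyfit(S[k],W[k,2]*1e3,1);k&=abs(np.polyval(f,S)-W[:,2]*1e3)<5;f=np.polyfit(S[k],W[k,2]*1e3,1);print('tilt deg',np.degrees(np.arctan(f[0])),'fwd end',S[k].max())
```

Emit:
step_arm:
  deltas: [42,-2,0,0.5,0,42,-2,0,1,0,42,-2,0,2,0,42,-2,0,3,0,42,-2,0,3,0]

```text
clock: 8.37
tcp_pos: [0.5096, 0.127, 0.2082]
eef_rot: [3.139, -0.005, 1.132]
wrist_force: [0.9, 4.3, 5.7]
finger_gap: 0.0451
grasp_force: 33.9
```

Emit:
step_arm:
  deltas: [42,0,0,-2,0,42,0,0,-4,0,42,0,0,-6,0,42,0,0,-6,0,42,0,0,-6,0]

```text
clock: 8.78
tcp_pos: [0.507, 0.1237, 0.2122]
eef_rot: [-3.14, 0.003, 1.13]
wrist_force: [-0.4, -0.5, -2.4]
finger_gap: 0.0447
grasp_force: 33.0
```

```bash
sed -i 's/(W\[:,2\]>.022)/(W[:,2]>.022)\&(W[:,2]<.1)/' look.py; python3 look.py s3
```

```text
[0.50702104 0.12373811 0.21216848] [-0.39614037 -0.46117785 -2.44362485]
-54 9 58.1
-50 11 58.3
-46 21 55.8
-42 20 55.6
-38 23 54.0
-34 23 53.7
-30 26 52.2
-26 27 52.4
-22 35 49.8
-18 19 49.7
-14 29 48.8
-10 23 47.0
-6 29 47.2
-2 29 45.0
2 28 43.8
6 29 44.0
10 16 43.2
14 21 41.2
18 15 39.8
22 11 40.2
tilt deg -14.837281395483956 fwd end 22.406950284789612
```

View pics/s3.png

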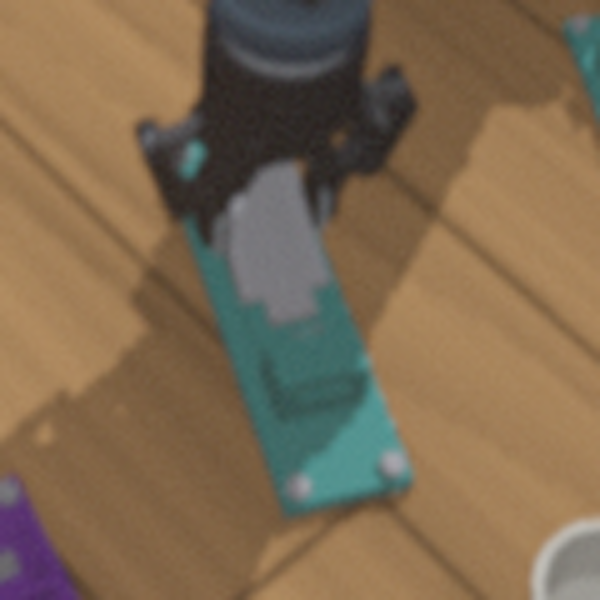

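The pad is tilted 14.8°, with its ear tip at about (298,318) just short of the hood mouth at (308,335). I'll make one sideways check of the hood against the pad in the same camera before pushing in.

Run:
```python
from h import *
a=np.radians(64.5);ax=np.array([np.cos(a),np.sin(a)]);pe=np.array([-ax[1],ax[0]]);c=np.array([.5188,.1503])
def lat(name,d,zlo,zhi,s0,s1,bx):
    W,_=cloud(name,*bx,d);S=(W[:,:2]-c)@ax*1e3;q=(W[:,:2]-c)@pe*1e3
    m=(W[:,2]>zlo)&(W[:,2]<zhi)&(S>s0)&(S<s1)&(abs(q)<40)
    return np.percentile(q[m],[2,98]).round(1),q[m].mean().round(2),np.percentile(S[m],[2,98]).round(1),m.sum()
for n,bx in(("scene",(280,210,350,320)),("top",(165,185,275,260))):
    d=np.load(n+"0.npy")
    print(n,"hood",lat(n,d,.040,.06,30,80,bx),"open",lat(n,d,.037,.06,-90,-45,bx),"base",lat(n,d,.008,.016,75,100,bx),lat(n,d,.008,.016,-100,-80,bx))
p,d=manip.capture("scene")
print("pad",lat("scene",d,.042,.056,-18,10,(280,210,350,320)),"ear",lat("scene",d,.036,.045,15,26,(280,210,350,320)))
```

```text
scene hood (array([-22.2,  21.9]), np.float64(-0.46), array([34.1, 64.4]), np.int64(216)) open (array([-22.5,  22.3]), np.float64(-0.92), array([-81.2, -57.3]), np.int64(106)) base (array([-31.3,  32. ]), np.float64(-0.36), array([75.5, 99.7]), np.int64(236)) (array([-32.4,  32.2]), np.float64(-10.77), array([-99.7, -80.2]), np.int64(57))
top hood (array([-20.4,  23.5]), np.float64(1.58), array([33.2, 63.1]), np.int64(201)) open (array([-20.6,  23.4]), np.float64(1.21), array([-79.1, -56.9]), np.int64(99)) base (array([-29.4,  33.1]), np.float64(2.58), array([75.6, 98.9]), np.int64(188)) (array([-30.2,  33.2]), np.float64(2.4), array([-99.6, -80.6]), np.int64(155))
pad (array([-23.7,  20.9]), np.float64(-1.45), array([-17.3,   8. ]), np.int64(181)) ear (array([-13.1,  10.7]), np.float64(-1.05), array([15.5, 22.1]), np.int64(30))
```

Emit:
step_arm:
  deltas: [42,1,-0.5,0,0,42,3,-1,0,0,42,5,-1,0.5,0,42,7,-1,0.5,0,42,8,-1,0.5,0]

```text
clock: 9.3
tcp_pos: [0.5105, 0.1331, 0.2123]
eef_rot: [-3.141, 0.0, 1.132]
wrist_force: [-0.6, -0.8, -2.1]
finger_gap: 0.0449
grasp_force: 33.0
```

Emit:
step_arm:
  deltas: [42,1,0,0,0,42,2,0,0,0,42,3,0,0,0,42,4,0,0,0,42,4,0,0,0]

```text
clock: 9.72
tcp_pos: [0.512, 0.1365, 0.2122]
eef_rot: [-3.141, 0.0, 1.131]
wrist_force: [-1.5, 0.3, -2.2]
finger_gap: 0.0449
grasp_force: 33.0
```

Emit:
step_arm:
  deltas: [42,1,0,0,0,42,2,0,0,0,42,3,0,0,0,42,3.5,0,0,0,42,4,0,0,0]

```text
clock: 10.13
tcp_pos: [0.5134, 0.1395, 0.212]
eef_rot: [-3.141, 0.001, 1.131]
wrist_force: [-1.6, -1.0, -2.5]
finger_gap: 0.0448
grasp_force: 32.9
```

Emit:
step_arm:
  deltas: [42,0.5,0,0,0,42,1,0,0,0,42,1.5,0,0,0,42,2,0,0,0,42,2.5,0,0,0]

```text
clock: 10.55
tcp_pos: [0.5146, 0.1419, 0.2122]
eef_rot: [-3.141, 0.001, 1.131]
wrist_force: [-2.6, -2.2, -3.3]
finger_gap: 0.045
grasp_force: 32.9
```

Emit:
step_arm:
  deltas: [42,0.5,0,0,0,42,1,0,0,0,42,1.5,0,0,0,42,2,0,0,0,42,2,0,0,0]

```text
clock: 10.97
tcp_pos: [0.5155, 0.1435, 0.2122]
eef_rot: [-3.141, 0.001, 1.131]
wrist_force: [-3.5, -3.5, -3.6]
finger_gap: 0.0449
grasp_force: 32.9
```

Emit:
step_arm:
  deltas: [42,0.5,0,0.3,0,42,1,0,0.6,0,42,1.5,0,1,0,42,2,0,1,0,42,2,0,1,0]

```text
clock: 11.38
tcp_pos: [0.5159, 0.144, 0.2112]
eef_rot: [-3.14, 0.003, 1.13]
wrist_force: [-5.1, -5.3, 0.0]
finger_gap: 0.0448
grasp_force: 33.2
```

Emit:
step_arm:
  deltas: [42,0,-0.5,0,0,42,0,-1,0,0,42,0,-1,0,0,42,0,-1,-0.5,0,42,0,-1,-0.5,0]

```text
clock: 11.8
tcp_pos: [0.5155, 0.1442, 0.2117]
eef_rot: [3.141, 0.003, 1.129]
wrist_force: [-2.3, -5.7, -2.6]
finger_gap: 0.0447
grasp_force: 32.9
```

```bash
python3 look.py s4|tail -9
```

```text
10 30 47.3
14 25 46.5
18 34 45.8
22 22 44.2
26 33 43.1
30 30 41.6
34 12 44.4
38 4 47.6
tilt deg -14.405489117281126 fwd end 36.04158026508742
```

View pics/s4.png

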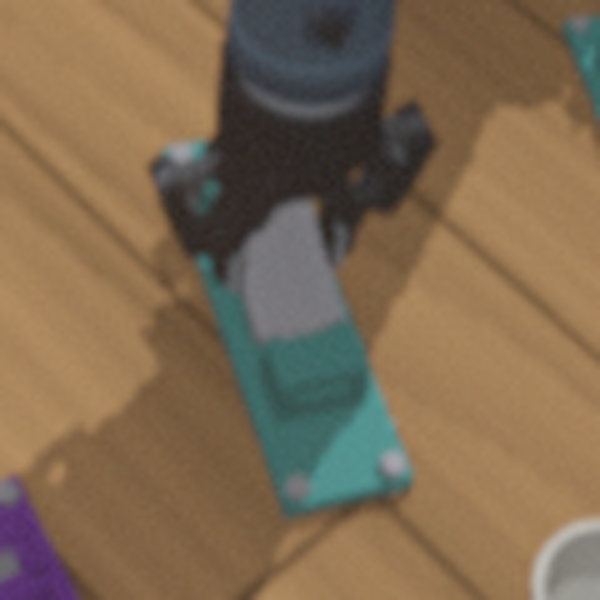

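The ear is under the hood with tilt still 14.4°, and the plate edge at about (305,332) is right behind the hood mouth. I'll test whether it's against the end wall.

Emit:
step_arm:
  deltas: [42,0.5,0,0,0,42,1,0,0,0,42,1.5,0,0,0,42,2,0,0,0,42,2,0,0,0]

```text
clock: 12.27
tcp_pos: [0.5159, 0.1446, 0.2115]
eef_rot: [-3.141, 0.005, 1.129]
wrist_force: [-4.3, -7.9, -0.9]
finger_gap: 0.0449
grasp_force: 33.1
```

The stop is hard: about 9 N with almost no motion, and well past what the leaf can give. The ear is at the end wall. Now I'll lower the tail gently while easing the forward push.

Emit:
step_arm:
  deltas: [42,-1.2,0,1,0,42,-1.6,0,2,0,42,-2,0,3,0,42,-2.2,0,4,0,42,-2.4,0,4,0]

```text
clock: 12.68
tcp_pos: [0.5155, 0.1438, 0.2084]
eef_rot: [-3.141, 0.002, 1.129]
wrist_force: [-4.8, -5.4, 3.1]
finger_gap: 0.0452
grasp_force: 33.4
```

Emit:
step_arm:
  deltas: [42,-0.2,0,1,0,42,-0.4,0,2,0,42,-0.6,0,3,0,42,-0.8,0,3.5,0,42,-0.8,0,3.5,0]

```text
clock: 13.1
tcp_pos: [0.5156, 0.1434, 0.2053]
eef_rot: [3.141, 0.001, 1.129]
wrist_force: [-5.7, -5.6, 3.7]
finger_gap: 0.045
grasp_force: 33.5
```

Emit:
step_arm:
  deltas: [42,-0.5,-0.3,1,0,42,-1,-0.6,2,0,42,-1.2,-0.8,3,0,42,-1.4,-0.8,3.5,0,42,-1.4,-0.8,3.5,0]

```text
clock: 13.52
tcp_pos: [0.515, 0.143, 0.2022]
eef_rot: [3.14, -0.001, 1.129]
wrist_force: [-3.7, -3.9, 3.1]
finger_gap: 0.0452
grasp_force: 33.5
```

Emit:
step_arm:
  deltas: [42,0,0,1,0,42,0,0,2,0,42,0,0,3,0,42,0,0,3,0,42,0,0,3,0]

```text
clock: 13.93
tcp_pos: [0.5153, 0.1429, 0.2004]
eef_rot: [3.14, -0.002, 1.129]
wrist_force: [-7.4, -5.5, 12.5]
finger_gap: 0.0448
grasp_force: 34.4
```

Emit:
step_arm:
  deltas: [42,0,-0.5,1,0,42,0,-1,2,0,42,0,-1,3,0,42,0,-1,4,0,42,0,-1,4,0]
  newtons: 45

```text
clock: 14.35
tcp_pos: [0.5149, 0.1432, 0.1967]
eef_rot: [3.139, -0.003, 1.129]
wrist_force: [-6.0, -5.6, 11.7]
finger_gap: 0.0449
grasp_force: 45.9
```

```bash
python3 look.py s5
```

```text
[0.51493917 0.14317163 0.19670684] [-5.99794955 -5.63434655 11.68920926]
-34 7 38.4
-30 8 38.0
-26 14 38.6
-22 17 38.4
-18 19 38.2
-14 22 38.0
-10 21 37.3
-6 19 38.2
-2 26 38.0
2 25 38.0
6 24 37.3
10 24 37.5
14 24 37.9
18 26 37.3
22 27 37.6
26 23 37.1
30 16 36.8
34 8 43.1
38 4 47.1
tilt deg -1.036762692495708 fwd end 33.37813889339198
```

Emit:
step_arm:
  deltas: [42,-0.5,-0.5,1,0,42,-1,-1,2,0,42,-1,-1,3,0,42,-1,-1,4,0,42,-1,-1,4,0]

```text
clock: 14.82
tcp_pos: [0.5148, 0.1427, 0.1951]
eef_rot: [3.139, -0.005, 1.128]
wrist_force: [-10.7, -7.0, 28.4]
finger_gap: 0.0443
grasp_force: 50.0
```

```bash
python3 look.py s6
```

```text
[0.514805   0.14274645 0.19507135] [-10.68929905  -6.96198936  28.35451386]
-34 7 36.5
-30 9 37.5
-26 14 36.5
-22 15 36.9
-18 22 36.9
-14 19 36.8
-10 23 36.0
-6 18 36.9
-2 23 37.0
2 24 36.7
6 23 37.0
10 29 37.4
14 24 36.5
18 23 36.3
22 26 36.8
26 24 36.5
30 14 37.2
34 10 42.9
tilt deg 0.772985592607152 fwd end 34.596226544382155
```

The pad is flat now and the force has risen as on a solid seat. I'll ease the load off, release and back away.

Emit:
step_arm:
  deltas: [42,0,0,-2,0,42,0,0,-5,0,42,0,0,-7,0,52,0,0,-7,0,60,0,0,-7,0]
  newtons: 20

```text
clock: 15.28
tcp_pos: [0.5131, 0.1456, 0.198]
eef_rot: [3.139, -0.004, 1.131]
wrist_force: [0.9, -0.1, -0.3]
finger_gap: 0.0597
grasp_force: 0.0
```

Emit:
step_arm:
  deltas: [75,0,0,0,0,75,0,0,0,0,75,0,0,-10,0,75,0,0,-30,0,75,0,0,-60,0]

```text
clock: 15.7
tcp_pos: [0.5103, 0.1442, 0.2561]
eef_rot: [-3.138, 0.004, 1.131]
wrist_force: [-0.4, 0.7, 0.7]
finger_gap: 0.0751
grasp_force: 0.0
```

Emit:
step_arm:
  deltas: [75,0,0,-40,0,75,-40,0,-60,0,75,-80,0,-60,0,75,-120,0,-60,0,75,-160,0,-60,0]

```text
clock: 16.12
tcp_pos: [0.4431, -0.0021, 0.3182]
eef_rot: [3.14, -0.003, 1.132]
wrist_force: [0.4, -1.2, 0.7]
finger_gap: 0.075
grasp_force: 0.0
```

```bash
python3 look.py s7; python3 -c "
from h import *
p,d=manip.capture('top');np.save('t7.npy',d)
a=np.radians(64.5);ax=np.array([np.cos(a),np.sin(a)]);pe=np.array([-ax[1],ax[0]]);c=np.array([.5188,.1503])
W,_=cloud('top',165,185,275,260,d);S=(W[:,:2]-c)@ax*1e3;q=(W[:,:2]-c)@pe*1e3
for s in range(-84,60,4):
  m=(S>=s)&(S<s+4)&(abs(q-1.5)<8)
  if m.any(): print(s+2,(np.median(W[m,2])*1e3).round(1),end='; ')"
```

```text
[ 0.44311405 -0.00213134  0.31820565] [ 0.38604231 -1.19312769  0.7443842 ]
-58 21 35.7
-54 14 35.9
-50 20 36.2
-46 23 37.1
-42 22 36.5
-38 21 36.0
-34 23 37.2
-30 21 37.2
-26 27 36.6
-22 22 36.4
-18 23 37.3
-14 26 36.4
-10 24 37.3
-6 22 36.8
-2 26 36.9
2 22 36.5
6 24 36.8
10 26 36.2
14 28 36.6
18 24 37.0
22 26 36.9
26 25 37.0
30 14 36.8
34 4 43.7
tilt deg -0.4290546951914087 fwd end 31.310328810901478
-82 13.6; -78 29.5; -74 33.2; -70 36.5; -66 44.8; -62 43.2; -58 37.3; -54 37.1; -50 37.6; -46 37.4; -42 36.9; -38 36.6; -34 37.3; -30 36.5; -26 36.6; -22 36.2; -18 35.7; -14 37.1; -10 36.0; -6 37.9; -2 37.0; 2 38.0; 6 36.3; 10 36.8; 14 34.3; 18 37.3; 22 37.9; 26 38.4; 30 38.4; 34 44.2; 38 46.2; 42 50.7; 46 49.2; 50 48.7; 54 49.0; 58 47.8;
```

View pics/s7.png

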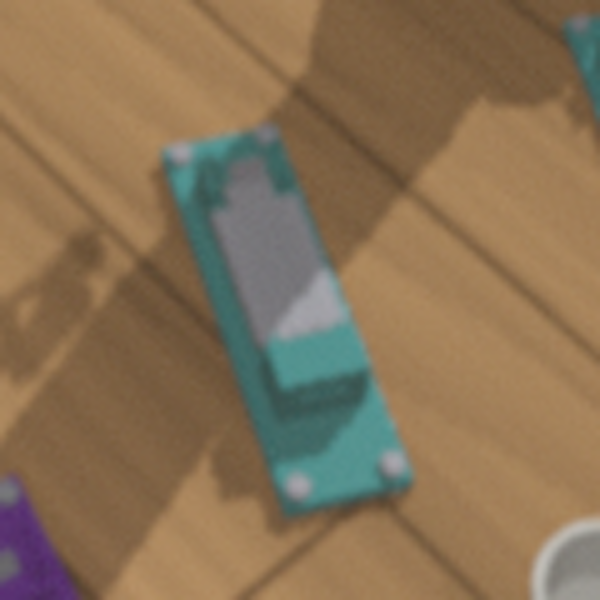

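The picture shows the pad lying flat in the bracket, with one ear under the hood at (315,350) and the other at (245,165) in the open slot. Heights read 36–37 mm end to end after release. I'll hold still once and hand in.

Emit:
step_arm:
  deltas: [75,0,0,0,0,75,0,0,0,0,75,0,0,0,0,75,0,0,0,0,75,0,0,0,0]

```text
clock: 16.63
tcp_pos: [0.4441, 0.0005, 0.317]
eef_rot: [3.141, 0.001, 1.133]
wrist_force: [-0.6, 0.7, -0.3]
finger_gap: 0.075
grasp_force: 0.0
```

```bash
python3 -c "
from cell import manip
print(manip.sign_off())"
```

```text
the job is handed in; nothing more can be done
None
```

The pad lies flat in the green bracket, with one ear against the end wall under the hood and the other pressed down past the clip; by camera its top reads 36–37 mm end to end (36 expected). The arm let go, and I handed in at about 16.6 s; the judge's verdict was not shown.

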